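# Consolidate two part-filled bush trays and stack the empty

## Robot

A 6-joint arm with a two-finger parallel gripper is mounted at the origin on a cart in front of the work surface, level with it; the furniture and walls round the work are solid. World frame = base frame: x ahead of the robot, y to its left, z up, the work surface at z = 0. Lengths are in mm, angles in rad, forces in N, time in s.
With the tool pointing down it reaches from about 325 to 775 mm from the base axis. Payload 5.5 kg.
Tool frame: the origin (TCP) lies at the very end of the fingers, on their centre line; the grasp point (between the pads) lies 19 mm behind it; z points along the fingers, y is the direction in which the jaws open and shut (so a half turn about z gives the same grasp; the last joint's range is limited). The gripper opens to 88 mm and grips with 3 to 60 N. Pads are 20 mm wide; open, the fingers measure 115 mm over their backs; the gripper's body (75 mm by 178 mm) begins 61 mm behind the grasp point.
Start: joints at [1.279, 0.091, 1.231, -0, 1.82, -0.057], TCP at [139.593, 583.55, 222.631] pointing down, gripper open.
Joint ranges: [-2.87, 2.87], [-0.86, 2.18], [0.17, 2.46], [-1.51, 4.65], [0.06, 2.69], [-2.65, 2.65]. Speed limits (rad/s): [2.57, 2.57, 3.01, 3.14, 3.14, 3.14].

## Interface

Orientations are given as a rotation vector (axis times angle).
In Python, from rig import arm gives the robot as it stands. The module is installed in compiled form; this text tells all that it offers.
- The arm moves only by the tool send_rows, never from a script. Its argument "moves" is a list of rows, each a list of 5 numbers: the finger opening in mm, from 0 to 87.8, then the shift along the tool's x, y, z in mm, then the turn about the tool's z in degrees. In form: [[jaw, x, y, z, roll], ...]. A call has 1 to 10 rows; each row is the pose to reach, as a shift and turn from the pose commanded when the call began, along the tool's axes at that moment; what a row does not reach only later rows make up. A row lasts 1/10 s, in which the tool goes at most 50 mm and 8.59 degrees, less where a joint would pass 70% of its speed; a pose out of reach is approached as far as the arm can. A call with a gripper value outside its range is refused whole. The fingers move at their own pace and stop on an object; "force" is the grip in N (left out, the last holds). Time passes only in rows, so rows that repeat a pose let the fingers close. It gives the time, the measured TCP pose, the force and the opening at its end, in the units of the state.
- arm.get_state(): the state, without advancing time (a new reading comes with each control period).
- arm.grab_frame(name): name is "side" or "top" or "wrist"; returns a dict with "image" (384x512x3 uint8, blue, green, red), "K" (3x3 intrinsics, pixels), "dist" ([k1, k2, p1, p2, k3] as OpenCV has them; the pictures are not rectified), "cam_to_world" (4x4, takes a point from camera to world coordinates). Camera axes: x right, y up, looking along -z (the intrinsics and any distortion apply to the point x, -y, -z); pixel columns grow to the right and rows downward; lengths in mm; the calibration is good to about 2 mm. A picture is of the moment at which its call begins. There is no depth.
- arm.hand_in(): hands the job in, once; it reports no verdict.
The state is a dict: "clock": time; "q": joint angles; "dq": joint speeds; "tau": joint torques, N m; "ee_pos": TCP position; "tcp_rot": TCP orientation; "ft_force": force on the tool from outside, world axes, zero at the start; "ft_torque": the same for the moment, N m; "gripper_width": finger opening in mm.
Only numpy, scipy, OpenCV 4.12 (cv2) and the standard library are available. Lean on these libraries where they do the work, as an engineer would, in place of code of your own. Each camera call takes 0.05 s, during which the arm holds its last target. There are 200 camera calls.

## Task

Two small blue trays on the bench are part filled with steel bushes: one holds two, the other a single one. Move the single bush into the empty pocket of the tray that holds two, so that this tray is full, then stack the emptied tray squarely on top of the pile of two empty trays. Leave the other two bushes seated in their pockets.

Things in the scene. Friction and masses are not known exactly. Their poses are not given: they have to be found in the camera images.
- bush_last_mid (a point): Centre (half-way up) of the single steel bush, a plain ring 22 mm in diameter and 14 mm high, standing in one of the three pockets of the tray to be emptied; it stands on the pocket floor, so its centre is 15.5 mm and its top 22.5 mm above the bench. Its z axis points up; its x and y are those of its tray at the start.
- free_pocket (a point): Centre of the floor of the empty pocket in the tray to be filled (the one with two bushes), 8.5 mm above the bench. The pocket is 34 x 34 mm and 4.5 mm deep, with 4 mm walls whose rims are 13 mm above the bench. Axes as the tray: z up, y along the row of pockets (pitch 38 mm). That tray is a blue plastic tray with three square pockets in a row, 42 wide (x) x 118 long (y), 13 mm high, plus an 8 mm thumb tab at each end; it is fixed to the bench.
- bush_a_mid (a point): Centre of one of the two steel bushes (22 mm diameter, 14 mm high) already seated in the tray to be filled; it stays there.
- bush_b_mid (a point): Centre of the other of the two steel bushes already seated in the tray to be filled; it stays there. All the trays lie on the left half of the bench; a tall machine stands to the right of them, so stay on the left.
- tray_clear_mid (a point): Centre (half-way up, 6.5 mm above its underside) of the tray to be emptied, a loose (about 80 g) blue plastic tray with three square pockets in a row, 42 wide (x) x 118 long (y), 13 mm high, plus an 8 mm thumb tab at each end. Axes: z up, y along its row of pockets, x across. Walls 4 mm thick, pocket floors 8.5 mm above the underside; the outer long walls are straight and can be gripped across the 42 mm width.
- pile_top_mid (a point): Centre (half-way up) of the upper of two loose empty trays that lie squarely stacked, each the same as the tray to be emptied; its rim is 6.5 mm above this point and 26 mm above the bench. Axes: z up, y along the row, x across. Trays do not nest: a tray stacked on it rests flat on its rim, 13 mm higher.

How it is judged:
By the outcome, as a careful person would: the job done as asked, in the order asked, and still so for the second after the job is handed in, with the robot touching nothing.
It also fails if it takes over 58 s, if anything falls off the work surface, if the arm or the gripper's body presses on something with over 40 N, if the wrist force passes 120 N, or if a joint passes its speed limit or range.

## Working session

There is one attempt and no reset: what is moved stays moved. The work goes in short steps, Python scripts to look and compute and a tool call to move; the robot and the scene stay as the last step left them, time stands still between calls to the robot, and variables do not carry over. Pictures are saved under pics/ and viewed, about 8 in all and at most 12, crops included, and the job is handed in when it is done.

Besides the shell and the picture viewer there is one more tool, called as name(argument=value, ...) on one line, values as JSON. send_rows: Moves the arm, as the interface text tells. Its arguments: {"type":"object","properties":{"moves":{"type":"array","items":{"type":"array","items":{"type":"number"}}},"force":{"type":"number"}},"required":["moves"]}

```bash
mkdir -p pics
cat > h.py <<'E'
import numpy as np, cv2
from rig import arm
def grab(n,save=None):
    f=arm.grab_frame(n)
    if save: cv2.imwrite('pics/'+save,f['image'])
    return f
def ray(f,px,z):
    u=cv2.undistortPoints(np.array(px,float).reshape(-1,1,2),f['K'],np.array(f['dist'],float)).reshape(-1,2)
    T=np.array(f['cam_to_world']); d=np.c_[u[:,0],-u[:,1],-np.ones(len(u))]@T[:3,:3].T
    return T[:3,3]+d*((z-T[2,3])/d[:,2])[:,None]
E
python3 - <<'E'
from h import *
a=grab('top','top0.png');b=grab('wrist','w0.png')
cv2.imwrite('pics/tw0.png',cv2.resize(np.vstack([a['image'],b['image']]),None,fx=.78,fy=.78))
print(a['cam_to_world'],b['cam_to_world'])
s=arm.get_state();print({k:np.round(v,3) for k,v in s.items()})
E
```

```text
[[ 1.79036472e-02  9.83887292e-01 -1.77891135e-01  3.65406105e+02]
 [-9.99363825e-01  1.21208255e-02 -3.35414758e-02  3.23359669e+02]
 [-3.08448444e-02  1.78378480e-01  9.83478375e-01  8.84391575e+02]
 [ 0.00000000e+00  0.00000000e+00  0.00000000e+00  1.00000000e+00]] [[ 2.33747707e-01 -9.36442788e-01 -2.61604498e-01  6.84203621e+01]
 [ 9.72296266e-01  2.24738336e-01  6.42857019e-02  6.01352435e+02]
 [-1.40732226e-03 -2.69383712e-01  9.63031897e-01  3.82783490e+02]
 [ 0.00000000e+00  0.00000000e+00  0.00000000e+00  1.00000000e+00]]
{'clock': np.float64(0.1), 'q': array([ 1.279,  0.092,  1.232, -0.   ,  1.82 , -0.057]), 'dq': array([-0.001, -0.002, -0.002, -0.001,  0.001, -0.002]), 'tau': array([ 2.0000e-03, -4.4786e+01, -4.0757e+01,  7.0000e-02,  2.8000e-02,
       -0.0000e+00]), 'ee_pos': array([139.545, 583.28 , 221.648]), 'tcp_rot': array([-3.68e-01, -3.12e+00,  3.00e-03]), 'ft_force': array([-0.401,  0.29 ,  0.317]), 'ft_torque': array([0.027, 0.033, 0.038]), 'gripper_width': np.float64(87.662)}
```

View pics/tw0.png

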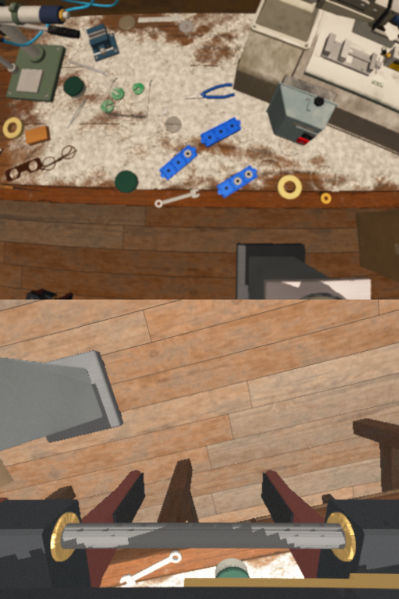

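Run:
```python
from h import *
f=grab('top');im=f['image'];print(ray(f,[[0,0],[511,0],[0,383],[511,383]],0).round())
h=cv2.cvtColor(im,cv2.COLOR_BGR2HSV)
m=cv2.inRange(h,(104,140,90),(122,255,255));m[:140]=0
m2=cv2.morphologyEx(m,cv2.MORPH_CLOSE,np.ones((3,3)))
for c in cv2.findContours(m2,0,2)[0]:
    if cv2.contourArea(c)<200: continue
    for z in (13,26):
        p=ray(f,c.reshape(-1,2),z)[:,:2].astype(np.float32)
        print(z,cv2.contourArea(c),np.round(cv2.minAreaRect(p)[0],1),np.round(cv2.minAreaRect(p)[1:][0],1),cv2.minAreaRect(p)[2], cv2.boxPoints(cv2.minAreaRect(p)).round().tolist())
cv2.imwrite('pics/t1.png',cv2.resize(im[140:260,190:350],None,fx=5,fy=5,interpolation=cv2.INTER_CUBIC))
```

```text
[[1119. 1151.    0.]
 [1105. -369.    0.]
 [  45.  979.    0.]
 [  81. -252.    0.]]
13 852.5 [436.1 245.6] [ 41.8 128.4] 32.9488410949707 [[384.0, 288.0], [453.0, 180.0], [489.0, 203.0], [419.0, 311.0]]
26 852.5 [435.  246.8] [ 41.2 126.5] 32.948848724365234 [[383.0, 289.0], [452.0, 183.0], [487.0, 205.0], [418.0, 311.0]]
13 807.5 [491.2 419.1] [ 41.  128.6] 42.99434280395508 [[432.0, 452.0], [520.0, 358.0], [550.0, 386.0], [462.0, 480.0]]
26 807.5 [489.3 417.7] [ 40.4 126.7] 42.994346618652344 [[431.0, 450.0], [518.0, 358.0], [547.0, 385.0], [461.0, 478.0]]
13 837.5 [584.4 294.3] [ 42.1 131.8] 28.91383171081543 [[534.0, 342.0], [598.0, 226.0], [635.0, 247.0], [571.0, 362.0]]
26 837.5 [581.1 294.7] [ 41.5 129.9] 28.913843154907227 [[532.0, 342.0], [594.0, 228.0], [631.0, 248.0], [568.0, 362.0]]
```

View pics/t1.png

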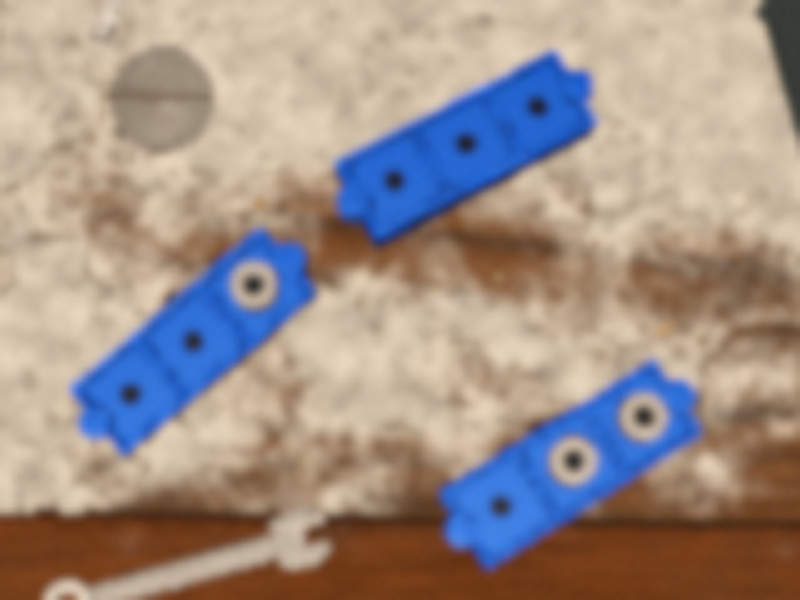

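send_rows(moves=[[60,-46,-11,8,4],[60,-92,-22,18,8],[60,-138,-33,28,12],[60,-184,-44,38,16],[60,-230,-55,48,20],[60,-275,-66,58,24],[60,-320,-77,70,28],[60,-366,-88,80,32],[60,-412,-99,90,33.6],[60,-412,-99,90,33.6]], force=20)

```text
clock: 1.15
ee_pos: [520.9, 387.0, 129.1]
tcp_rot: [-1.264, -2.876, 0.007]
ft_force: [0.8, 0.8, -0.5]
gripper_width: 60.5
```

Run:
```python
from h import *
b=grab('wrist','w1.png')
s=arm.get_state();print({k:np.round(s[k],3) for k in ('clock','ee_pos','tcp_rot','gripper_width','ft_force')})
```

```text
{'clock': np.float64(1.2), 'ee_pos': array([518.745, 389.034, 130.213]), 'tcp_rot': array([-1.259, -2.876,  0.005]), 'gripper_width': np.float64(60.029), 'ft_force': array([-0.768,  0.796,  0.061])}
```

View pics/w1.png

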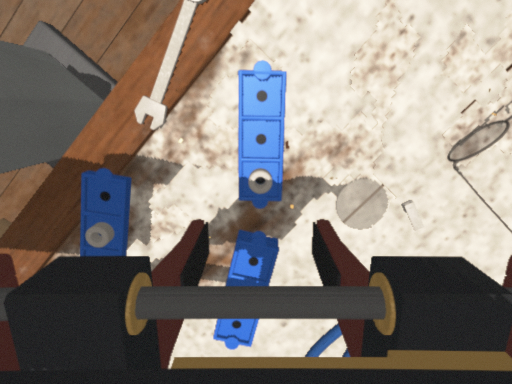

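```bash
cat > m.py <<'E'
from h import *
from scipy.spatial.transform import Rotation as R
def tool():
    s=arm.get_state(); return s['ee_pos'],R.from_rotvec(s['tcp_rot']).as_matrix()
def report(n,p,z=None):
    e,M=tool(); d=M.T@(np.array(p)-e); print(n,np.round(p,1),'tool shift',np.round(d,1))
def jaw(ax): # roll deg to align tool y with world dir ax
    e,M=tool(); a=np.degrees(np.arctan2(ax[1],ax[0])); j=np.degrees(np.arctan2(M[1,1],M[0,1]))
    return (j-a+90)%180-90
def trays(f,z,box):
    h=cv2.cvtColor(f['image'],cv2.COLOR_BGR2HSV); m=cv2.inRange(h,(100,120,50),(125,255,255))
    x0,y0,x1,y1=box; k=np.zeros_like(m);k[y0:y1,x0:x1]=m[y0:y1,x0:x1]
    k=cv2.morphologyEx(k,cv2.MORPH_CLOSE,np.ones((3,3)))
    c=max(cv2.findContours(k,0,1)[0],key=cv2.contourArea)
    r=cv2.minAreaRect(ray(f,c.reshape(-1,2),z)[:,:2].astype(np.float32))
    return r
def dark(f,c,w=12,z=8.5):
    g=f['image'].max(2)[c[1]-w:c[1]+w,c[0]-w:c[0]+w]
    k=(g<75).astype(np.uint8); n,l,st,ce=cv2.connectedComponentsWithStats(k)
    i=1+np.argmin(np.linalg.norm(ce[1:]-w,axis=1)+ (st[1:,4]<8)*99)
    px=ce[i]+[c[0]-w,c[1]-w]; return px,st[i,4],ray(f,[px],z)[0]
def bush(f,c,w=20):
    h=cv2.cvtColor(f['image'],cv2.COLOR_BGR2HSV)[c[1]-w:c[1]+w,c[0]-w:c[0]+w]
    k=((h[...,1]<90)&(h[...,2]>70)).astype(np.uint8)
    n,l,st,ce=cv2.connectedComponentsWithStats(k)
    i=1+np.argmin(np.linalg.norm(ce[1:]-w,axis=1)+(st[1:,4]<60)*99)
    ct=cv2.findContours((l==i).astype(np.uint8),0,1)[0][0].reshape(-1,2)+[c[0]-w,c[1]-w]
    q=ray(f,ct,22.5)[:,:2].astype(np.float32)
    print('bush px',cv2.minEnclosingCircle(ct.astype(np.float32)),'area',st[i,4]); return cv2.minEnclosingCircle(q)
E
python3 - <<'E'
from m import *
f=grab('wrist');print(tool()[0])
r=trays(f,13,(225,50,300,215));print(r)
b=cv2.boxPoints(r);L=b[1]-b[0];W=b[2]-b[1];ax=L if np.linalg.norm(L)<np.linalg.norm(W) else W
print('roll',jaw(ax))
print(bush(f,(260,179)))
for c in((262,96),(261,139),(260,181),(105,196)):
    p=dark(f,c);print(p[:2]);report('hole',p[2])
E
```

```text
[517.54705261 390.50361159 131.36777243]
((491.9206848144531, 420.3591613769531), (40.64070129394531, 130.57485961914062), 41.55889129638672)
roll 1.2798755515234177
bush px ((260.0, 183.8541717529297), 12.510951042175293) area 436
((515.9758911132812, 392.731201171875), 11.851964950561523)Traceback (most recent call last):
  File "<stdin>", line 8, in <module>
  File "m.py", line 20, in dark
    i=1+np.argmin(np.linalg.norm(ce[1:]-w,axis=1)+ (st[1:,4]<8)*99)
        ~~~~~~~~~^^^^^^^^^^^^^^^^^^^^^^^^^^^^^^^^^^^^^^^^^^^^^^^^^^
    return _wrapfunc(a, 'argmin', axis=axis, out=out, **kwds)
    return bound(*args, **kwds)
ValueError: attempt to get argmin of an empty sequence
```

send_rows(moves=[[40,1.2,0,40,1.3],[40,1.2,0,80,1.3],[40,1.2,0,105,1.3],[40,1.2,0,115,1.3],[40,1.2,0,115,1.3],[40,1.2,0,115,1.3],[40,1.2,0,115,1.3]])

```text
clock: 1.95
ee_pos: [517.4, 393.4, 20.5]
tcp_rot: [1.285, 2.864, 0.006]
ft_force: [1.0, -0.3, 0.6]
gripper_width: 39.7
```

Run:
```python
from m import *
f=grab('wrist','w2.png');print(tool()[0]); g=grab('side','s2.png');print(tool()[0],arm.get_state()['ft_force'])
cv2.imwrite('pics/ws2.png',cv2.resize(np.hstack([f['image'],g['image']]),None,fx=.78,fy=.78))
```

```text
[517.38735432 393.25524846  20.2684858 ]
[517.27047942 393.03112445  19.83342685] [0.92563781 0.46191113 0.64391014]
```

View pics/ws2.png

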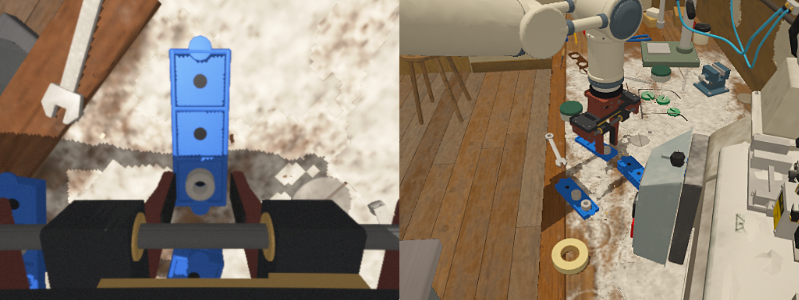

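Run:
```python
from m import *
f=grab('wrist')
(c,r)=bush(f,(255,235),24);print(c,r);report('bush',[*c,22.5])
r=trays(f,13,(210,60,302,275));print(r)
```

```text
bush px ((256.3721008300781, 236.093017578125), 21.102466583251953) area 1237
(514.9225463867188, 393.8233947753906) 12.998469352722168
bush [514.9 393.8  22.5] tool shift [ 2.2 -1.  -3.1]
((493.689697265625, 418.07611083984375), (40.87210464477539, 123.94816589355469), 41.533260345458984)
```

send_rows(moves=[[40,1,0,3,0],[40,1,0,3,0],[40,1,0,3,0],[40,1,0,3,0],[16,1,0,3,0],[16,1,0,3,0],[16,1,0,3,0],[16,1,0,3,0],[16,1,0,3,0],[16,1,0,3,0]], force=20)

```text
clock: 3.1
ee_pos: [515.8, 393.0, 14.7]
tcp_rot: [1.287, 2.866, 0.0]
ft_force: [-0.1, 0.1, -0.2]
gripper_width: 20.8
```

send_rows(moves=[[16,0,0,-35,0],[16,0,0,-70,0],[16,0,0,-80,0],[16,-15,-37,-80,3],[16,-30,-74,-80,6],[16,-45,-111,-80,9],[16,-60,-151,-80,9],[16,-60,-151,-80,9],[16,-60,-151,-80,9],[16,-60,-151,-80,9]])

```text
clock: 4.1
ee_pos: [443.3, 248.5, 94.6]
tcp_rot: [1.507, 2.756, 0.001]
ft_force: [-0.1, -0.2, 0.1]
gripper_width: 20.5
```

Run:
```python
from m import *
f=grab('wrist','w3.png');s=arm.get_state();print(tool()[0],s['tcp_rot'],s['gripper_width'])
```

```text
[443.3439534  248.69515007  94.61382507] [1.50662223e+00 2.75664038e+00 8.43830939e-04] 20.828929615835953
```

View pics/w3.png

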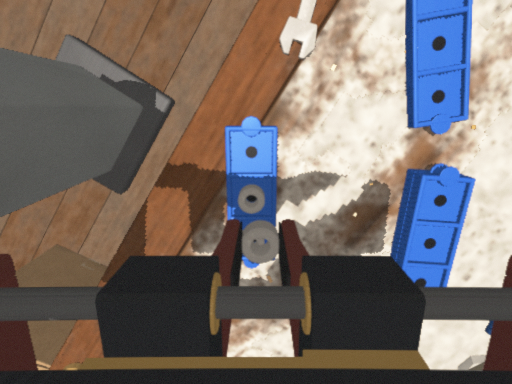

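```bash
cat >> m.py <<'E'
def dark(f,c,w=9,z=8.5):
    g=f['image'].max(2)[c[1]-w:c[1]+w,c[0]-w:c[0]+w].astype(int)
    k=(g<g.min()+45).astype(np.uint8); n,l,st,ce=cv2.connectedComponentsWithStats(k)
    i=1+np.argmax(st[1:,4])
    px=ce[i]+[c[0]-w,c[1]-w]; return px,st[i,4],ray(f,[px],z)[0]
E
python3 - <<'E'
from m import *
f=grab('wrist')
p=dark(f,(251,152));print(p[:2]);report('free',p[2])
p=dark(f,(251,199),8,22.5);print(p[:2]);report('bush a (z22.5)',p[2])
h=cv2.cvtColor(f['image'],cv2.COLOR_BGR2HSV); m=cv2.inRange(h,(100,120,50),(125,255,255))
for a,b in ((135,180),(180,225)):
  L=[];Rr=[]
  for y in range(a,b):
    x=np.where(m[y,215:290])[0]+215; L.append([x[0],y]);Rr.append([x[-1]+1,y])
  l=ray(f,L,13)[:,:2];r=ray(f,Rr,13)[:,:2]
  v=cv2.fitLine(np.float32(l),cv2.DIST_HUBER,0,.01,.01).ravel();w=cv2.fitLine(np.float32(r),cv2.DIST_HUBER,0,.01,.01).ravel()
  n=np.array([-v[1],v[0]]);print('dirs',np.degrees(np.arctan2(v[1],v[0])),np.degrees(np.arctan2(w[1],w[0])),'width',(w[2:]-v[2:])@n,'roll',jaw(n),jaw([-w[1],w[0]]))
  report('edge mid',[*(v[2:]+w[2:])/2,13])
# held bush
report('held px',ray(f,[[260,242]],102)[0])
E
```

```text
(array([250.85882353, 151.76470588]), np.int32(85))
free [417.4 276.8   8.5] tool shift [37.6 -6.7 86.1]
(array([250.97727273, 198.31818182]), np.int32(44))
bush a (z22.5) [436.8 246.9  22.5] tool shift [ 1.9 -6.5 72.1]
dirs -57.420425 -56.49705 width 41.6075 roll 0.11570437889707819 -0.8076697971283124
edge mid [421.1 271.9  13. ] tool shift [31.5 -6.2 81.6]
dirs -56.582985 -58.754276 width 40.69998 roll -0.7217322971283124 1.449559054190047
edge mid [438.9 243.9  13. ] tool shift [-1.7 -6.4 81.6]
held px [443.3 250.  102. ] tool shift [ 1.1  0.7 -7.4]
```

send_rows(moves=[[16,37,-7,10,0],[16,37,-7,40,0],[16,37,-7,65,0],[16,37,-7,74,0],[16,37,-7,79,0],[16,37,-7,79.5,0],[16,37,-7,79.5,0],[16,37,-7,79.5,0],[16,37,-7,79.5,0]])

```text
clock: 5.1
ee_pos: [417.5, 275.4, 16.1]
tcp_rot: [1.507, 2.755, 0.002]
ft_force: [0.4, 0.7, -1.3]
gripper_width: 20.9
```

Run:
```python
from m import *
f=grab('wrist','w4.png');g=grab('side');s=arm.get_state();print(tool()[0],s['ft_force'],s['gripper_width'])
cv2.imwrite('pics/ws4.png',np.hstack([f['image'][:,100:400],cv2.resize(g['image'][190:320,160:300],None,fx=2.95,fy=2.95)[:384]]))
```

```text
[417.2625531  275.31805131  15.67369086] [-0.04581885 -0.52984559 -0.19260269] 20.528038968127905
```

View pics/ws4.png

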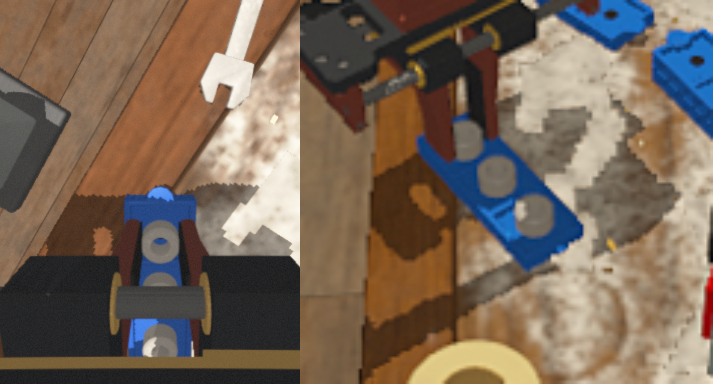

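send_rows(moves=[[30,0,0,-0.5,0],[36,0,0,-0.5,0],[40,0,0,-0.5,0],[40,0,0,-0.5,0],[40,0,0,-20,0],[40,0,0,-50,0],[40,0,0,-90,0]])

```text
clock: 5.9
ee_pos: [415.8, 274.6, 104.1]
tcp_rot: [-1.506, -2.754, 0.006]
ft_force: [-0.1, 0.3, 0.9]
gripper_width: 39.9
```

send_rows(moves=[[60,11,37,-20,-3],[60,22,74,-20,-6],[60,33,110,-20,-9],[60,44,147,-20,-9],[60,44,147,-20,-9],[60,44,147,-20,-9],[60,44,147,-20,-9]])

```text
clock: 6.6
ee_pos: [516.6, 391.1, 125.5]
tcp_rot: [1.287, 2.866, -0.0]
ft_force: [0.1, 0.1, -0.1]
gripper_width: 59.9
```

Run:
```python
from m import *
f=grab('wrist','w5.png');s=arm.get_state();print(tool()[0],s['tcp_rot'],s['gripper_width'])
```

```text
[516.64272369 390.98893202 126.03044103] [1.28685524e+00 2.86528351e+00 1.14116112e-03] 59.97855053330923
```

View pics/w5.png

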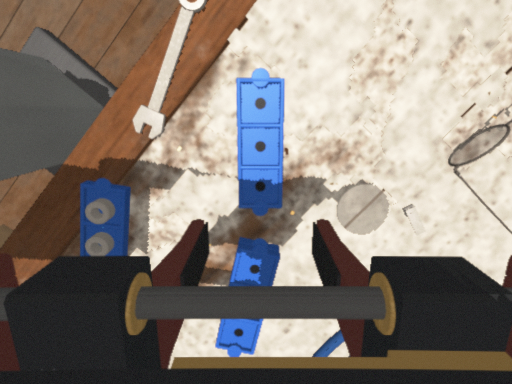

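```bash
cat >> m.py <<'E'
def holes(f,cs,z):
    P=np.array([dark(f,c,8,z)[2] for c in cs]); d=P[-1]-P[0]; e,M=tool()
    print('pitch',np.linalg.norm(np.diff(P,axis=0),axis=1)); print('roll',jaw([-d[1],d[0]])); report('mid',P.mean(0)); return P
E
python3 - <<'E'
from m import *
f=grab('wrist')
holes(f,[(260,103),(260,146),(260,186)],8.5)
r=trays(f,13,(225,50,300,220));b=cv2.boxPoints(r);a=b[1]-b[0];w=b[2]-b[1];a=a if np.linalg.norm(a)<np.linalg.norm(w) else w
print(r,'roll',jaw(a)); report('rect',[*r[0],13])
E
```

```text
pitch [38.08227949 37.92137098]
roll 0.19686866607551678
mid [491.8 420.2   8.5] tool shift [ 38.4   0.6 117.9]
((491.7318420410156, 420.265869140625), (41.109676361083984, 130.28012084960938), 41.89545822143555) roll -0.27339251348021776
rect [491.7 420.3  13. ] tool shift [ 38.5   0.6 113.4]
```

send_rows(moves=[[60,38.5,0.6,40,0],[60,38.5,0.6,85,0],[60,38.5,0.6,110,0],[60,38.5,0.6,119,0],[60,38.5,0.6,121,0],[60,38.5,0.6,121.5,0],[60,38.5,0.6,121.5,0],[50,38.5,0.6,121.5,0],[38,38.5,0.6,121.5,0],[38,38.5,0.6,121.5,0]], force=25)

```text
clock: 7.7
ee_pos: [492.1, 420.8, 4.5]
tcp_rot: [1.287, 2.866, 0.001]
ft_force: [-0.5, -1.3, 3.6]
gripper_width: 41.8
```

send_rows(moves=[[38,0,0,0,0],[38,0,0,0,0],[38,0,0,0,0]])

```text
clock: 8.0
ee_pos: [492.1, 420.9, 4.5]
tcp_rot: [1.286, 2.866, 0.001]
ft_force: [-1.6, -1.9, 5.3]
gripper_width: 41.4
```

send_rows(moves=[[38,0,0,-10,0],[38,0,0,-30,0],[38,0,0,-70,0],[38,0,0,-100,0],[38,0,0,-100,0],[38,0,0,-100,0]])

```text
clock: 8.6
ee_pos: [492.1, 421.0, 104.1]
tcp_rot: [1.286, 2.866, 0.002]
ft_force: [-0.6, 0.2, -1.1]
gripper_width: 41.7
```

Run:
```python
from m import *
f=grab('wrist','w6.png'); e,M=tool();T=np.eye(4);T[:3,:3]=M;T[:3,3]=e
print(e,arm.get_state()['gripper_width'])
X=np.linalg.inv(T)@np.array(f['cam_to_world'])
T5=np.eye(4);T5[:3,:3]=R.from_rotvec([1.28685524,2.86528351,1.14116112e-03]).as_matrix();T5[:3,3]=[516.64272369,390.98893202,126.03044103]
w={**f,'image':cv2.imread('pics/w5.png'),'cam_to_world':T5@X}
print('w5 clear'); holes(w,[(260,103),(260,146),(260,186)],8.5)
print('w5 pile'); P=holes(w,[(255,269),(238,332)],21.5);print(P)
t=grab('top');t['image']=cv2.imread('pics/top0.png')
S=lambda x,y:(round(190+x/5),round(140+y/5))
def th(cs,z):
    g=t['image'].max(2).astype(float); out=[]
    for c in cs:
        c=S(*c);q=np.clip(110-g[c[1]-2:c[1]+3,c[0]-2:c[0]+3],0,None);yy,xx=np.mgrid[-2:3,-2:3]
        out.append([c[0]+(q*xx).sum()/q.sum(),c[1]+(q*yy).sum()/q.sum()])
    p=ray(t,out,z);d=p[-1]-p[0];print('top',p.round(1).tolist(),'mid',p.mean(0).round(1),'ang x-axis',np.degrees(np.arctan2(d[0],-d[1])))
th([(130,393),(193,341)],8.5); th([(395,180),(466,143),(538,105)],21.5); th([(501,505)],8.5)
print('jaw ang',np.degrees(np.arctan2(M[1,1],M[0,1])))
```

```text
[491.44315074 420.49056886 102.25311206] 41.35772940607628
w5 clear
pitch [38.24170362 38.28094245]
roll 0.20504234854243464
mid [493.1 420.7   8.5] tool shift [-0.9  1.5 93.8]
w5 pile
pitch [76.66639978]
roll 13.209209793372295
mid [586.6 293.9  21.5] tool shift [-157.8  -12.9   80.7]
[[568.33235738 327.60335598  21.5       ]
 [604.84612449 260.19058518  21.5       ]]
top [[465.7, 449.3, 8.5], [491.2, 420.5, 8.5]] mid [478.5 434.9   8.5] ang x-axis 41.49776174939457
top [[566.1, 327.6, 21.5], [583.9, 294.6, 21.5], [602.3, 261.1, 21.5]] mid [584.1 294.4  21.5] ang x-axis 28.537069723870793
top [[416.8, 277.2, 8.5]] mid [416.8 277.2   8.5] ang x-axis 180.0
jaw ang 41.65116340873202
```

View pics/w6.png

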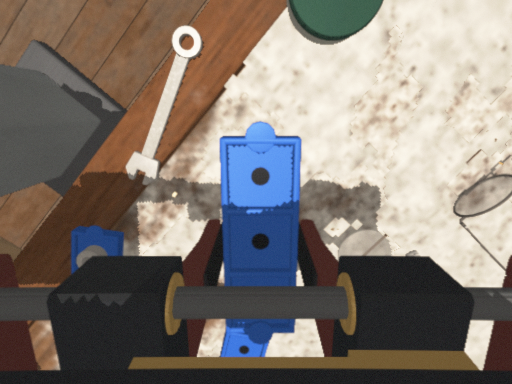

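Run:
```python
from m import *
f=grab('wrist');e,M=tool();print(e)
P=np.array([dark(f,c,9,e[2]+4)[2] for c in [(260,176),(260,241)]]);d=P[1]-P[0];print(np.linalg.norm(d),jaw([-d[1],d[0]]))
mid=P[1]; report('tray mid',mid)
t=np.array([584.9,293.9,0]);print('shift from tray mid to pile (tool)',M.T@(t-[mid[0],mid[1],0]), 'from tcp',M.T@(t-[e[0],e[1],0]))
```

```text
[490.98733578 420.0746427  100.96465822]
37.89964258490921 0.1169712827709617
tray mid [491.7 420.6 105. ] tool shift [-0.1  0.9 -4. ]
shift from tray mid to pile (tool) [-1.56595148e+02 -1.45766683e+01  1.74444522e-02] from tcp [-1.56692948e+02 -1.36729173e+01  1.37843446e-02]
```

send_rows(moves=[[38,-40,-4,0,4],[38,-80,-8,0,8],[38,-120,-11,0,12],[38,-157,-14,0,13.1],[38,-157,-14,0,13.1],[38,-157,-14,0,13.1],[38,-157,-14,0,13.1],[38,-157,-14,0,13.1],[38,-157,-14,30,13.1],[38,-157,-14,50,13.1]])

```text
clock: 9.75
ee_pos: [585.0, 295.3, 52.8]
tcp_rot: [1.603, 2.702, 0.0]
ft_force: [0.1, 0.5, -1.9]
gripper_width: 42.0
```

send_rows(moves=[[38,0,0,0,0],[38,0,0,0,0],[38,0,0,0,0],[38,0,0,0,0]])

```text
clock: 10.15
ee_pos: [586.5, 294.7, 55.6]
tcp_rot: [1.604, 2.699, 0.004]
ft_force: [-0.1, 0.3, -0.5]
gripper_width: 41.9
```

Run:
```python
from m import *
f=grab('wrist','w7.png');e,M=tool();print(e)
g=grab('side','s7.png');print(tool()[0]);t=grab('top','top7.png');e,M=tool();print(e,np.degrees(np.arctan2(M[1,1],M[0,1])))
up=lambda i:cv2.resize(i,(400,300),interpolation=cv2.INTER_CUBIC)
cv2.imwrite('pics/c7.png',np.vstack([np.hstack([up(f['image']),up(g['image'][150:300,150:350])]),np.hstack([up(t['image'][110:260,190:390]),up(t['image'])])]))
```

```text
[586.42426637 294.58476877  55.3875759 ]
[586.28466369 294.46168599  55.0504834 ]
[586.16267939 294.32855271  54.72600256] 28.54839681750902
```

View pics/c7.png

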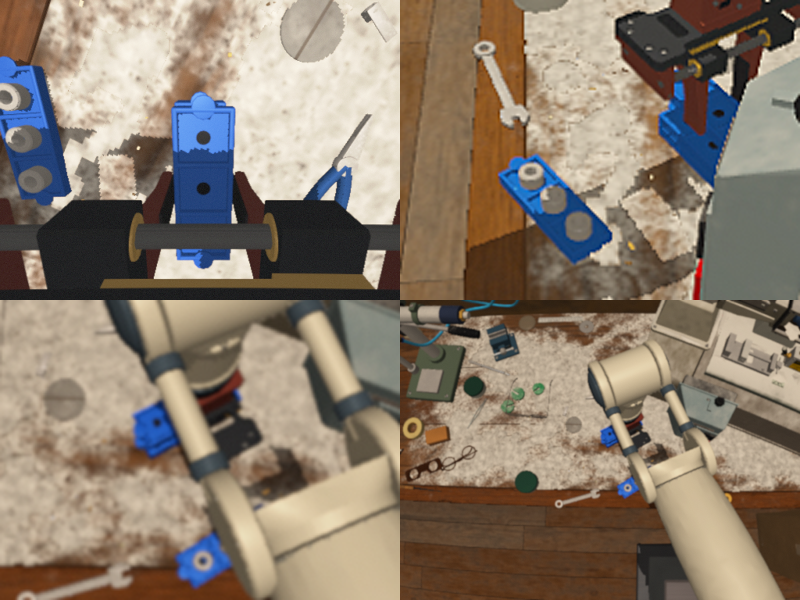

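Run:
```python
import cv2
i=cv2.imread('pics/w7.png')[112:160,210:310];cv2.imwrite('pics/z7.png',cv2.resize(i,None,fx=8,fy=8,interpolation=cv2.INTER_NEAREST))
```

```text
(no output)
```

View pics/z7.png

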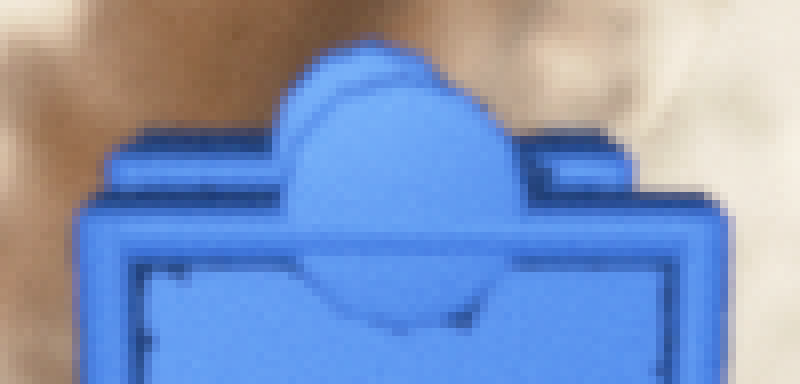

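Run:
```python
from m import *
f=grab('wrist');e,M=tool();print(e)
g=lambda x,y:[210+x/8-.5,112+y/8-.5]
H=ray(f,[g(76,230),g(732,230)],63.);P=ray(f,[g(105,168),g(635,168)],26.)
He=ray(f,[g(160,214),g(650,214)],63.);Pe=ray(f,[g(160,150),g(600,150)],26.)
L=lambda p:((p-e)@M).round(2)
print('held',L(H),'\npile',L(P));print('ends',L(He),L(Pe))
print(L(H).mean(0),L(P).mean(0),L(He).mean(0),L(Pe).mean(0))
```

```text
[586.06580915 294.23133504  54.4293726 ]
held [[ 57.41 -19.7   -8.6 ]
 [ 57.36  21.49  -8.55]] 
pile [[ 58.14 -22.22  28.4 ]
 [ 58.1   18.82  28.45]]
ends [[ 58.4  -14.4   -8.59]
 [ 58.37  16.32  -8.56]] [[ 59.51 -17.93  28.4 ]
 [ 59.47  16.08  28.44]]
[57.385  0.895 -8.575] [58.12  -1.7   28.425] [58.385  0.96  -8.575] [59.49  -0.925 28.42 ]
```

send_rows(moves=[[38,0.8,-2.2,5,0],[38,0.8,-2.2,12,0],[38,0.8,-2.2,19,0],[38,0.8,-2.2,19,0],[38,0.8,-2.2,19,0],[38,0.8,-2.2,19,0]])

```text
clock: 10.95
ee_pos: [583.5, 293.8, 34.8]
tcp_rot: [1.605, 2.7, 0.0]
ft_force: [-0.1, -0.7, -1.1]
gripper_width: 41.6
```

Run:
```python
from m import *
f=grab('wrist','w8.png');s=arm.get_state();print(s['ee_pos'],s['ft_force'])
i=f['image'][120:245,205:315];cv2.imwrite('pics/z8.png',cv2.resize(i,None,fx=4.8,fy=4.8,interpolation=cv2.INTER_NEAREST))
```

```text
[583.63984843 293.85930588  34.97440331] [-0.61125661  0.98364967 -1.15284142]
```

View pics/z8.png

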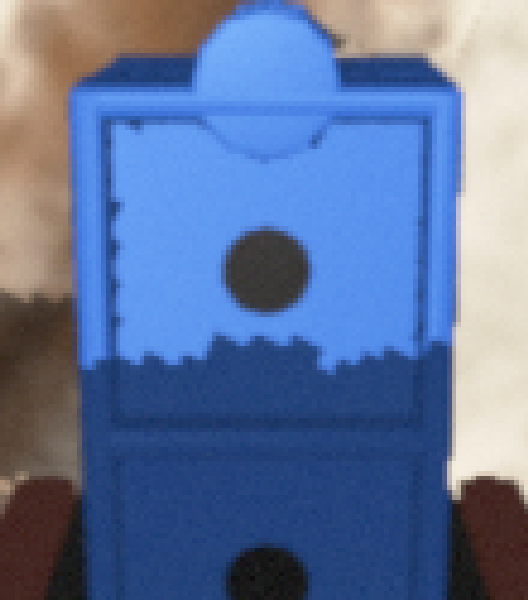

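Run:
```python
from m import *
f=grab('wrist');e,M=tool();print(e)
L=lambda p:((p-e)@M).round(2)[:,:2].tolist()
g=lambda x,y:[205+x/4.8-.5,120+y/4.8-.5]
print('held',L(ray(f,[g(72,100),g(460,100),g(150,90),g(400,90)],43.5)))
for z in(0,13):print(z,L(ray(f,[g(118,59),g(432,59)],z)))
# edge profile of blue rows
h=cv2.cvtColor(f['image'],cv2.COLOR_BGR2HSV);m=cv2.inRange(h,(100,120,40),(128,255,255))
for y in range(124,200,4):
    x=np.where(m[y,205:315])[0]+205;print(y,x[0],x[-1]+1,end='; ')
# z7 bottom of pile
k=lambda x,y:[210+x/8-.5,112+y/8-.5]
F=dict(f);
```

```text
[583.68130181 293.86314034  35.10850449]
held [[57.38, -19.58], [57.33, 20.97], [58.41, -11.41], [58.38, 14.68]]
0 [[58.05, -19.03], [57.99, 22.82]]
13 [[59.1, -17.72], [59.06, 21.36]]
124 252 270; 128 248 274; 132 229 292; 136 223 297; 140 220 301; 144 220 301; 148 220 301; 152 220 301; 156 220 300; 160 220 300; 164 220 300; 168 221 300; 172 221 300; 176 221 300; 180 221 300; 184 221 300; 188 221 299; 192 221 299; 196 221 298;
```

send_rows(moves=[[38,-0.4,1.1,0,0],[38,-0.4,1.1,0,0],[38,-0.4,1.1,2,0],[38,-0.4,1.1,3.5,0],[38,-0.4,1.1,4.5,0],[38,-0.4,1.1,4.5,0],[38,-0.4,1.1,4.5,0],[38,-0.4,1.1,4.5,0]])

```text
clock: 11.85
ee_pos: [584.5, 293.9, 30.4]
tcp_rot: [1.605, 2.701, -0.0]
ft_force: [-2.3, -1.7, 2.4]
gripper_width: 42.0
```

send_rows(moves=[[38,0,0,0.6,0],[38,0,0,0.6,0],[38,0,0,0.6,0]])

```text
clock: 12.15
ee_pos: [584.5, 294.0, 30.5]
tcp_rot: [1.605, 2.701, 0.0]
ft_force: [-3.4, -1.0, 4.8]
gripper_width: 41.5
```

Run:
```python
from m import *
f=grab('wrist','w9.png');e,M=tool();s=arm.get_state();print(e,s['ft_force'])
h=cv2.cvtColor(f['image'],cv2.COLOR_BGR2HSV);m=cv2.inRange(h,(100,120,40),(128,255,255));v=h[...,2]
L=lambda p:((p-e)@M).round(2)[:,:2].tolist()
for y in range(126,160,2):
    x=np.where(m[y,205:315])[0]+205
    if len(x): print(y,x[0],x[-1]+1,v[y,x[0]+8],end='; ')
print();print(v[120:160,232],v[120:160,285])
```

```text
[584.52743797 293.95551488  30.44759721] [-3.65541043 -2.07526557  5.5036426 ]
126 248 272 248; 128 247 273 247; 130 246 274 246; 132 227 292 113; 134 225 295 119; 136 223 297 124; 138 220 300 204; 140 219 301 241; 142 220 301 228; 144 220 301 176; 146 220 301 136; 148 220 301 206; 150 220 301 224; 152 220 301 222; 154 220 301 146; 156 220 300 206; 158 220 300 215; 
[151 151 150 149 149 148 147 149 149 145 133  95 114 120 124 124 119 152
 205 233 242 236 230 217 189 205 241 243 243 243 243 243 242 243 244 243
 243 243 243 242] [222 226 225 223 220 220 219 210 208 203 186 137 120 117 121 125 120 149
 203 233 241 237 227 213 181 190 235 238 238 238 238 239 238 239 238 238
 239 238 239 239]
```

send_rows(moves=[[42.5,0,0,-0.5,0],[44,0,0,-0.5,0],[48,0,0,-0.5,0],[54,0,0,-0.5,0],[56,0,0,-0.5,0],[56,0,0,-20,0],[56,0,0,-60,0],[56,0,0,-110,0]])

```text
clock: 13.0
ee_pos: [583.2, 293.4, 137.6]
tcp_rot: [-1.603, -2.698, 0.007]
ft_force: [1.2, 0.1, 0.7]
gripper_width: 56.1
```

send_rows(moves=[[56,-30,0,0,0],[56,-45,0,0,0],[56,-45,0,0,0],[56,-45,0,0,0]])

```text
clock: 13.4
ee_pos: [605.2, 254.2, 137.1]
tcp_rot: [-1.605, -2.697, 0.004]
ft_force: [-0.1, -0.7, -0.1]
gripper_width: 56.2
```

Run:
```python
from m import *
f=grab('wrist','w10.png');g=grab('side','s10.png');s=arm.get_state();print(s['ee_pos'],s['clock'],s['ft_force'])
i=f['image'][60:250,170:350]
cv2.imwrite('pics/c10.png',np.hstack([cv2.resize(i,(500,528),interpolation=cv2.INTER_CUBIC),cv2.resize(g['image'][190:340,170:255],(299,528),interpolation=cv2.INTER_CUBIC)]))
```

```text
[605.07686034 254.88133916 137.57935645] 13.5 [-0.69164174 -0.0508319  -0.3235313 ]
```

View pics/c10.png

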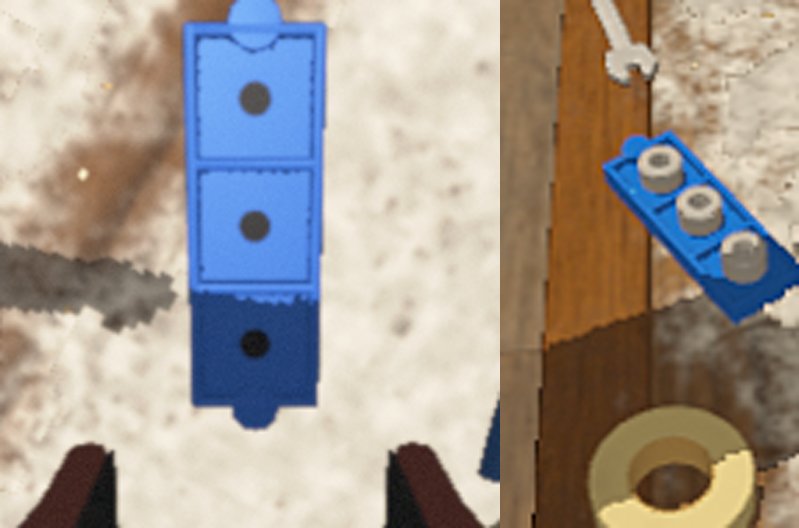

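The stack looks flush: no lower rim or tab shows around the top tray. All three bushes are seated. Handing in.

```bash
python3 -c "
from rig import arm
print(arm.hand_in())"
```

```text
the job is handed in; nothing more can be done
None
```

I moved the single bush into the free pocket, then set the emptied tray on top of the pile of two. I handed the job in at about 13.5 s on the robot's clock, with the gripper open and clear of everything. No verdict was reported.

- **Bushes:** the last side view shows all three standing upright in their pockets.
- **Stack:** the last wrist view shows the top tray flush, with no rim or tab of the trays below showing. Just before release, the visible end edges lined up to about 0.2 px, judged from one end only.
- **Forces:** the highest wrist force component I read was about 5.5 N, when the tray touched the pile.
- **Disagreements:** the camera and arm estimates of the pile's position differed by 1–2 mm. My first sideways correction overshot by about 1 mm, and I corrected it before setting the tray down. TCP readings drifted by 1–3 mm, so I relied on the commanded positions. With the bush held, the gripper read 20.5–20.9 mm instead of 22 mm, but the bush stayed firm and upright.

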